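Find the full parts box by feel and cradle it

ROBOT

A 6-joint arm with a two-finger parallel gripper is mounted at the origin on a cart in front of the work surface, level with it; the furniture and walls round the work are solid. World frame = base frame: x ahead of the robot, y to its left, z up, the work surface at z = 0. Lengths are in m, angles in degrees, forces in N, time in s.
With the tool pointing down it reaches from about 0.375 to 0.9 m from the base axis. Payload 3.1 kg.
Tool frame: the origin (TCP) lies at the very end of the fingers, on their centre line; the grasp point (between the pads) lies 19 mm behind it; z points along the fingers, y is the line along which they close (so a half turn about z gives the same grasp; the last joint's range is limited). The gripper opens to 87 mm and grips with 3 to 60 N. Pads are 19 mm wide; open, the fingers measure 117 mm over their backs; the gripper's body (75 mm by 190 mm) begins 51 mm behind the grasp point.
Start: joints at [-87.405, 30.224, 82.088, -0, 67.689, -10.227], TCP at [0.139, -0.609, 0.223] pointing down, gripper open.
Joint ranges: [-176.69, 176.69], [-43.24, 126.21], [12.49, 139.97], [-82, 262], [0, 151.66], [-163.58, 163.58]. Speed limits (degrees/s): [159.86, 159.86, 180, 180, 180, 180].

INTERFACE

Orientations are given as a 3x3 rotation matrix whose columns are the frame's x, y, z axes.
In Python, from rig import * gives the robot as it stands.
- The arm moves only by the tool jog_arm, never from a script. Its arguments are lists of equal length, an entry for each row: "delta_pos": the shift along the world's x, y, z in cm, a list of three; "turn": the turn about the world's z in degrees; "grip": the closure, from 0 (fully open) to 1 (shut). In form: {"delta_pos": [[x, y, z], ...], "turn": [turn, ...], "grip": [grip, ...]}. A call has 1 to 12 rows; each row is the pose to reach, as a shift and turn from the pose commanded when the call began; what a row does not reach only later rows make up. A row lasts 1/8 s, in which the tool goes at most 62.5 mm and 10.7 degrees, less where a joint would pass 70% of its speed; a pose out of reach is approached as far as the arm can. A call with a gripper value outside its range is refused whole. The fingers move at their own pace and stop on an object; the grip force is fixed at half the most. Time passes only in rows, so rows that repeat a pose let the fingers close. It gives the time, the measured TCP pose, the force, the opening and the grip force at its end, in the units of the state.
- read_state(): the state, without advancing time (a new reading comes with each control period).
- capture(name): name is "scene" or "top" or "wrist"; returns a dict with "color" (384x512x3 uint8, blue, green, red), "fovy" (degrees; the focal length in pixels is half the picture's height over the tangent of half this angle, whatever the lens; pixels are square), "cx", "cy" (the principal point, pixels), "camera_from_world" (4x4, takes a point from world to camera coordinates). Camera axes: x right, y up, looking along -z (the intrinsics and any distortion apply to the point x, -y, -z); pixel columns grow to the right and rows downward; lengths in m; the calibration is good to about 2 mm. A picture is of the moment at which its call begins. There is no depth.
- hand_in(): hands the job in; it is judged then, once.
The state is a dict: "time_s": time; "joint_positions": joint angles; "qvel": joint speeds; "tau": joint torques, N m; "position": TCP position; "tcp_rot": TCP orientation; "force": force on the tool from outside, world axes, zero at the start; "moment": the same for the moment, N m; "opening": opening from 0.0 (shut) to 1.0 (fully open); "grasp_force": force on a finger pad.
Only numpy, scipy, OpenCV 4.12 (cv2) and the standard library are available. Lean on these libraries where they do the work, as an engineer would, in place of code of your own. Each camera call takes 0.05 s, during which the arm holds its last target. There are 200 camera calls.

TASK

Three closed parts boxes look alike, but one is full, one about half full and one nearly empty. Feel their weights by raising the handle end of each by a centimetre or two, the back edge resting on the bench, and holding it there for a second before lowering it: first the red, then the yellow, then the blue. Then pick up the heaviest box and set it down gently in the green cradle, seated flat on its floor; leave the other two and everything else where they stand, and never tip a box steeply.

Things in the scene. Friction and masses are not known exactly. Their poses are not given: they have to be found in the camera images.
- red_mid (a point): centre (half-way up) of the red box: a closed grey plastic parts box with a red panel on its lid and a red bar handle at one end. 100 mm long (its x), 60 mm wide (its y, the sides to grasp), 48 mm high, 0.2 to 0.95 kg in all, contents centred; x points from the handle end to the plain back end, z up. The three boxes are alike but for colour
- red_bar (a point): middle of the red box's handle: a round bar, a 10 mm thick, 42 mm long sleeve that spins freely on its pin, so a gripped bar passes no twist to the box; it lies along the box's y, 32 mm above the box's underside, 48 mm out from the front end wall and so 148 mm from the back edge, joined to the wall by two 8 mm rods at its ends; open between bar and wall. Axes as the box's
- red_back (a point): middle of the red box's back bottom edge (50 mm behind its centre, at its underside), on which it pivots when its handle end is raised
- yellow_mid (a point): centre (half-way up) of the yellow box: a closed grey plastic parts box with a yellow panel on its lid and a yellow bar handle at one end. 100 mm long (its x), 60 mm wide (its y, the sides to grasp), 48 mm high, 0.2 to 0.95 kg in all, contents centred; x points from the handle end to the plain back end, z up. The three boxes are alike but for colour
- yellow_bar (a point): middle of the yellow box's handle: a round bar, a 10 mm thick, 42 mm long sleeve that spins freely on its pin, so a gripped bar passes no twist to the box; it lies along the box's y, 32 mm above the box's underside, 48 mm out from the front end wall and so 148 mm from the back edge, joined to the wall by two 8 mm rods at its ends; open between bar and wall. Axes as the box's
- yellow_back (a point): middle of the yellow box's back bottom edge (50 mm behind its centre, at its underside), on which it pivots when its handle end is raised
- blue_mid (a point): centre (half-way up) of the blue box: a closed grey plastic parts box with a blue panel on its lid and a blue bar handle at one end. 100 mm long (its x), 60 mm wide (its y, the sides to grasp), 48 mm high, 0.2 to 0.95 kg in all, contents centred; x points from the handle end to the plain back end, z up. The three boxes are alike but for colour
- blue_bar (a point): middle of the blue box's handle: a round bar, a 10 mm thick, 42 mm long sleeve that spins freely on its pin, so a gripped bar passes no twist to the box; it lies along the box's y, 32 mm above the box's underside, 48 mm out from the front end wall and so 148 mm from the back edge, joined to the wall by two 8 mm rods at its ends; open between bar and wall. Axes as the box's
- blue_back (a point): middle of the blue box's back bottom edge (50 mm behind its centre, at its underside), on which it pivots when its handle end is raised
- cradle: green metal cradle fixed to the bench, a shallow open tray; origin at the centre of its underside. Floor 3 mm thick, inside 106 mm (its x) by 66 mm (its y), so 3 mm room on each side of a box; walls 5 mm thick and 16 mm high with lips flared outward up to 20 mm above the bench. A box fits with its length along the cradle's x, handle to either end; the handle passes over the wall
- meter: bystander, not to be disturbed: dark teal multimeter, 150 x 78 x 46 mm, lying at the back of the bench; origin at the centre of its underside
- tape_amber: bystander, not to be disturbed: flat amber tape roll, 69 mm across, 12 mm high; origin at the centre of its underside
- heatsink: bystander, not to be disturbed: finned metal heatsink, 30 x 45 x 23 mm; origin at the centre of its underside
- terminal_block: bystander, not to be disturbed: green terminal block, 22 x 36 x 17 mm; origin at the centre of its underside
- loupe: bystander, not to be disturbed: black eye loupe, 34 mm across, 27 mm high; origin at the centre of its underside
- transformer: bystander, not to be disturbed: small transformer with yellow winding, 30 x 42 x 36 mm; origin at the centre of its underside

How it is judged:
By the outcome, as a careful person would: the job done as asked, in the order asked, and still so for the second after the job is handed in, with the robot touching nothing.
It also fails if it takes over 72 s, if anything falls off the work surface, if the arm or the gripper's body presses on something with over 40 N, if the wrist force passes 120 N, or if a joint passes its speed limit or range.

## Working session

There is one attempt and no reset: what is moved stays moved. The work goes in short steps, Python scripts to look and compute and a tool call to move; the robot and the scene stay as the last step left them, time stands still between calls to the robot, and variables do not carry over. Pictures are saved under pics/ and viewed, at most 10 in all, crops included, and the job is handed in when it is done.

Besides the shell and the picture viewer there is one more tool, called after "Call:" as name(argument=value, ...), one argument or row to a line, values as JSON. jog_arm: Moves the arm, as the interface text tells. Its arguments: {"type":"object","properties":{"delta_pos":{"type":"array"},"turn":{"type":"array"},"grip":{"type":"array"}},"required":["delta_pos","turn","grip"]}

```bash
mkdir -p pics; ls; python3 - <<'E'
from rig import *
import cv2,numpy as np
for n in ("top","scene"):
    c=capture(n); cv2.imwrite(f"pics/{n}0.png",c["color"]); print(n,c["fovy"],c["cx"],c["cy"],c.keys()); print(np.round(c["camera_from_world"],4).tolist())
s=read_state(); print(s["time_s"],s["position"],s["tcp_rot"],s["force"])
E
```

```text
pics
top 51.06861419098067 256.4871886756611 185.57129599818944 dict_keys(['color', 'fovy', 'cx', 'cy', 'camera_from_world'])
[[0.0266, -0.9996, 0.0041, -0.0204], [0.9817, 0.0269, 0.1884, -0.5757], [-0.1884, -0.001, 0.9821, -1.0813], [0.0, 0.0, 0.0, 1.0]]
scene 49.661356536927286 255.54861744983359 195.3498259514327 dict_keys(['color', 'fovy', 'cx', 'cy', 'camera_from_world'])
[[-0.8974, -0.4409, 0.0154, 0.505], [0.3441, -0.6776, 0.65, -0.2217], [-0.2761, 0.5886, 0.7598, -0.8897], [0.0, 0.0, 0.0, 1.0]]
0.1 [ 0.13872445 -0.60873585  0.22168429] [[ 9.75062194e-01  2.21931783e-01 -4.16193480e-05]
 [ 2.21931442e-01 -9.75060331e-01  1.94585732e-03]
 [ 3.91266208e-04 -1.90656854e-03 -9.99998106e-01]] [ 0.52056647 -0.0964023  -0.81050768]
```

View pics/top0.png

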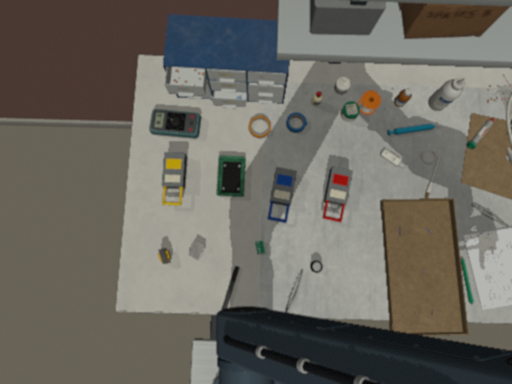

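View pics/scene0.png

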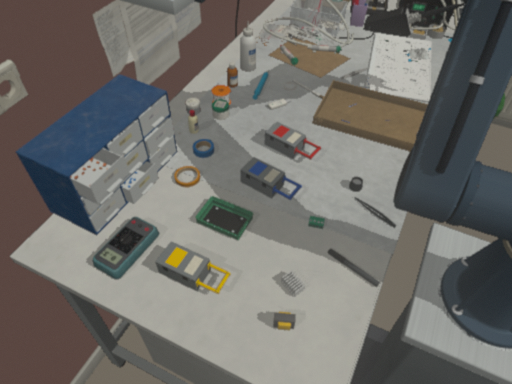

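The top view shows the yellow box at (174,175), the cradle at (231,176), the blue box at (283,190) and the red box at (337,190). All three handles point toward the robot (down in the image). The scene view shows the same layout.

```bash
cat > h.py <<'E'
from rig import *
import cv2,numpy as np
def ray(c,uv,z):
    f=192/np.tan(np.radians(c["fovy"]/2)); T=c["camera_from_world"]; R=T[:3,:3]; o=-R.T@T[:3,3]
    uv=np.atleast_2d(uv).astype(float)
    d=np.c_[(uv[:,0]-c["cx"])/f,-(uv[:,1]-c["cy"])/f,-np.ones(len(uv))]@R
    return o+d*((z-o[2])/d[:,2])[:,None]
def proj(c,p):
    f=192/np.tan(np.radians(c["fovy"]/2)); T=c["camera_from_world"]; q=np.atleast_2d(p)@T[:3,:3].T+T[:3,3]
    return np.c_[c["cx"]-f*q[:,0]/q[:,2],c["cy"]+f*q[:,1]/q[:,2]]
HUE={"red":[(0,8),(172,180)],"yellow":[(20,32)],"blue":[(108,125)],"green":[(65,90)]}
def mask(im,n,s=110,v=50):
    h=cv2.cvtColor(im,cv2.COLOR_BGR2HSV); m=0
    for a,b in HUE[n]: m=m|cv2.inRange(h,(a,s,v),(b,255,255))
    return m
def comps(im,n,box,amin=15,**k):
    x0,y0,x1,y1=box; m=mask(im,n,**k); M=np.zeros_like(m); M[y0:y1,x0:x1]=m[y0:y1,x0:x1]
    k,l,st,ce=cv2.connectedComponentsWithStats(M)
    return [(st[i].tolist(),np.argwhere(l==i)[:,::-1]) for i in range(1,k) if st[i,4]>=amin]
E
python3 - <<'E'
from h import *
c=capture("top"); im=c["color"]
for n,b in dict(red=(315,160,360,230),yellow=(150,145,200,215),blue=(262,160,305,230),green=(212,145,252,205)).items():
    for st,p in comps(im,n,b):
        z={True:.018}.get(n=="green",.032 if p[:,1].mean()>192 else .048)
        r=cv2.minAreaRect(p.astype(np.float32)); bp=cv2.boxPoints(r)
        print(n,st,np.round(ray(c,[r[0]],z)[0],3),"corners",np.round(ray(c,bp,z)[:,:2],3).tolist())
cv2.imwrite("pics/crop.png",cv2.resize(im[145:235,145:360],None,fx=3.7,fy=3.7,interpolation=cv2.INTER_CUBIC))
E
```

```text
red [332, 173, 17, 13, 161] [ 0.602 -0.243  0.048] corners [[0.591, -0.218], [0.621, -0.224], [0.613, -0.268], [0.584, -0.261]]
red [323, 200, 22, 22, 126] [ 0.513 -0.225  0.032] corners [[0.492, -0.192], [0.545, -0.203], [0.535, -0.258], [0.482, -0.246]]
yellow [166, 158, 16, 11, 162] [0.637 0.235 0.048] corners [[0.651, 0.258], [0.652, 0.215], [0.623, 0.213], [0.621, 0.256]]
yellow [162, 186, 22, 20, 155] [0.545 0.235 0.032] corners [[0.52, 0.264], [0.572, 0.265], [0.57, 0.206], [0.518, 0.206]]
blue [276, 174, 17, 12, 157] [ 0.596 -0.083  0.048] corners [[0.585, -0.059], [0.615, -0.064], [0.607, -0.107], [0.578, -0.102]]
blue [268, 201, 21, 21, 86] [ 0.508 -0.068  0.032] corners [[0.486, -0.039], [0.537, -0.047], [0.529, -0.098], [0.478, -0.089]]
green [218, 157, 26, 39, 350] [0.61  0.072 0.018] corners [[0.666, 0.111], [0.668, 0.037], [0.554, 0.034], [0.552, 0.106]]
```

View pics/crop.png

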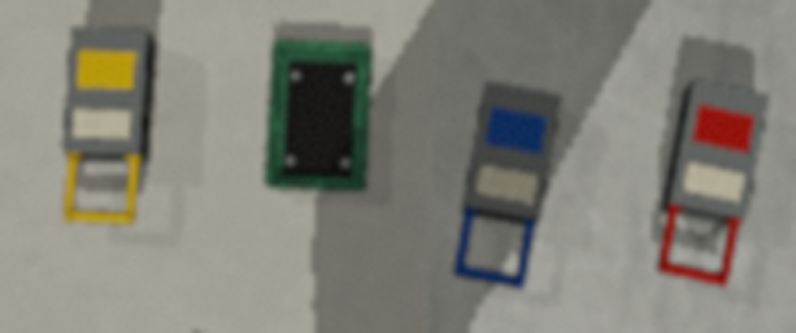

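The crop shows all three handles open at the front (down in the image). Each box has a coloured panel at the back of its lid and a pale label near the handle. The cradle is empty. I'm moving above the red bar for a wrist view.

Call:
jog_arm(
  delta_pos=[
    [4, 4, 0],
    [8, 8.5, 0],
    [12, 13, 0],
    [16, 17.5, 0],
    [20, 22, 0],
    [24, 26.5, 0],
    [28, 31, 0],
    [32, 35.5, 0],
    [35.3, 38.9, -2],
    [35.3, 38.9, -4],
    [35.3, 38.9, -4],
    [35.3, 38.9, -4],
  ],
  turn=[7, 14, 21, 28, 35, 42, 49, 56, 63, 65, 65, 65],
  grip=[0.45, 0.45, 0.45, 0.45, 0.45, 0.45, 0.45, 0.45, 0.45, 0.45, 0.45, 0.45],
)

```text
time_s: 1.65
position: [0.4917, -0.2209, 0.1829]
tcp_rot: [[0.212, 0.977, 0.0], [0.977, -0.212, -0.0], [-0.0, 0.0, -1.0]]
force: [0.2, 0.5, 1.4]
opening: 0.548
grasp_force: 0.0
```

```bash
python3 - <<'E'
from h import *
c=capture("wrist"); im=c["color"]; cv2.imwrite("pics/w1.png",im)
print(read_state()["position"],read_state()["opening"], np.round(c["camera_from_world"],3).tolist(),c["fovy"])
for n in HUE:
    for st,p in comps(im,n,(0,0,512,384),150):
        r=cv2.minAreaRect(p.astype(np.float32)); bp=cv2.boxPoints(r)
        for z in (.032,.048): print(n,st,z,np.round(ray(c,[r[0]],z)[0],4),"corners",np.round(ray(c,bp,z)[:,:2],4).tolist())
E
```

```text
[ 0.49187575 -0.22123751  0.18329383] 0.5542143752212821 [[0.977, -0.213, 0.0, -0.527], [0.204, 0.935, -0.291, 0.13], [0.062, 0.285, 0.957, -0.321], [0.0, 0.0, 0.0, 1.0]] 59.78577254668506
red [249, 141, 57, 62, 1286] 0.032 [ 0.5141 -0.2255  0.032 ] corners [[0.494, -0.1909], [0.5455, -0.2021], [0.5352, -0.2621], [0.4809, -0.2502]]
red [249, 141, 57, 62, 1286] 0.048 [ 0.5138 -0.2212  0.048 ] corners [[0.4948, -0.1884], [0.5436, -0.199], [0.5339, -0.2559], [0.4823, -0.2447]]
red [360, 152, 37, 47, 1516] 0.032 [ 0.6087 -0.2497  0.032 ] corners [[0.5884, -0.2693], [0.5978, -0.2218], [0.6282, -0.2309], [0.6201, -0.2789]]
red [360, 152, 37, 47, 1516] 0.048 [ 0.6036 -0.2442  0.048 ] corners [[0.5844, -0.2628], [0.5932, -0.2177], [0.622, -0.2264], [0.6144, -0.2719]]
yellow [351, 256, 19, 57, 318] 0.032 [ 0.5781 -0.3671  0.032 ] corners [[0.5712, -0.3319], [0.5886, -0.3341], [0.5854, -0.4043], [0.567, -0.402]]
yellow [351, 256, 19, 57, 318] 0.048 [ 0.5745 -0.3556  0.048 ] corners [[0.568, -0.3222], [0.5845, -0.3243], [0.5815, -0.3909], [0.564, -0.3888]]
yellow [137, 268, 18, 46, 250] 0.032 [
[... 1900 characters left out ...]
6, 15, 166] 0.048 [ 0.5006 -0.4091  0.048 ] corners [[0.4839, -0.3961], [0.5205, -0.4041], [0.5176, -0.4222], [0.4804, -0.4141]]
blue [202, 0, 65, 35, 899] 0.032 [ 0.5044 -0.0852  0.032 ] corners [[0.4812, -0.067], [0.5335, -0.0783], [0.5283, -0.1039], [0.4745, -0.0922]]
blue [202, 0, 65, 35, 899] 0.048 [ 0.5047 -0.0881  0.048 ] corners [[0.4826, -0.0708], [0.5323, -0.0816], [0.5273, -0.1059], [0.4763, -0.0948]]
blue [329, 0, 38, 17, 605] 0.032 [ 0.5994 -0.0988  0.032 ] corners [[0.585, -0.0895], [0.6153, -0.0961], [0.6139, -0.1082], [0.5833, -0.1015]]
blue [329, 0, 38, 17, 605] 0.048 [ 0.5947 -0.101   0.048 ] corners [[0.5811, -0.0922], [0.6098, -0.0985], [0.6085, -0.11], [0.5794, -0.1036]]
```

View pics/w1.png

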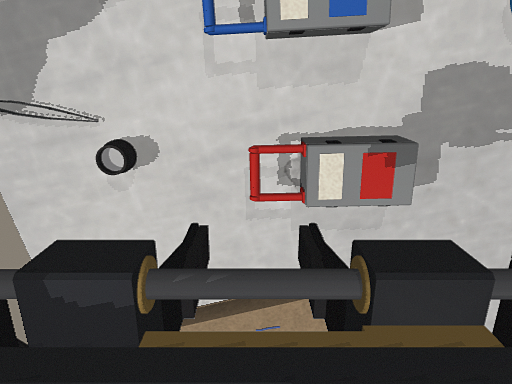

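The wrist view shows the red bar at about (254,173) and the red panel at (378,175). The bar measures (0.4925, -0.221) with its axis at -12°, so the TCP is already over it. Descending and gripping.

Call:
jog_arm(
  delta_pos=[
    [0, 0, -5],
    [0, 0, -9],
    [0, 0, -12],
    [0, 0, -14.5],
    [0, 0, -16],
    [0, 0, -17],
    [0, 0, -17],
    [0, 0, -17],
    [0, 0, -17],
    [0, 0, -17],
    [0, 0, -17],
    [0, 0, -17],
  ],
  turn=[0, 0, 0, 0, 0, 0, 0, 0, 0, 0, 0, 0],
  grip=[0.55, 0.55, 0.55, 0.55, 0.55, 0.55, 0.55, 1, 1, 1, 1, 1],
)

```text
time_s: 3.2
position: [0.4926, -0.2208, 0.0129]
tcp_rot: [[0.211, 0.978, 0.002], [0.978, -0.211, -0.001], [-0.001, 0.002, -1.0]]
force: [2.4, -0.1, 1.2]
opening: 0.103
grasp_force: 30.0
```

Call:
jog_arm(
  delta_pos=[
    [0.07, -0.01, 0.3],
    [0.15, -0.03, 0.65],
    [0.23, -0.05, 1.0],
    [0.31, -0.07, 1.3],
    [0.38, -0.08, 1.5],
    [0.38, -0.08, 1.5],
    [0.38, -0.08, 1.5],
    [0.38, -0.08, 1.5],
    [0.38, -0.08, 1.5],
    [0.38, -0.08, 1.5],
    [0.38, -0.08, 1.5],
    [0.38, -0.08, 1.5],
  ],
  turn=[0, 0, 0, 0, 0, 0, 0, 0, 0, 0, 0, 0],
  grip=[1, 1, 1, 1, 1, 1, 1, 1, 1, 1, 1, 1],
)

```text
time_s: 4.7
position: [0.4955, -0.2211, 0.0275]
tcp_rot: [[0.211, 0.978, -0.0], [0.978, -0.211, 0.0], [0.0, -0.0, -1.0]]
force: [1.6, -0.3, -3.0]
opening: 0.103
grasp_force: 30.0
```

Call:
jog_arm(
  delta_pos=[
    [0, 0, 0],
    [0, 0, 0],
    [0, 0, 0],
    [0, 0, 0],
  ],
  turn=[0, 0, 0, 0],
  grip=[1, 1, 1, 1],
)

```text
time_s: 5.2
position: [0.4955, -0.2212, 0.0275]
tcp_rot: [[0.211, 0.978, -0.0], [0.978, -0.211, 0.0], [0.0, -0.0, -1.0]]
force: [2.7, -0.7, -3.6]
opening: 0.101
grasp_force: 30.0
```

Call:
jog_arm(
  delta_pos=[
    [-0.07, 0.01, -0.3],
    [-0.15, 0.03, -0.6],
    [-0.23, 0.05, -0.9],
    [-0.31, 0.07, -1.2],
    [-0.38, 0.08, -1.45],
    [-0.38, 0.08, -1.5],
    [-0.38, 0.08, -1.5],
    [-0.38, 0.08, -1.5],
    [-0.38, 0.08, -1.5],
    [-0.38, 0.08, -1.5],
  ],
  turn=[0, 0, 0, 0, 0, 0, 0, 0, 0, 0],
  grip=[1, 1, 1, 1, 1, 1, 1, 0.55, 0.55, 0.55],
)

```text
time_s: 6.45
position: [0.4916, -0.2204, 0.0124]
tcp_rot: [[0.211, 0.977, -0.0], [0.977, -0.211, 0.0], [0.0, -0.0, -1.0]]
force: [1.1, -0.1, 0.2]
opening: 0.356
grasp_force: 0.0
```

Red weighs about 4 N at the bar. Next is yellow.

Call:
jog_arm(
  delta_pos=[
    [0, 0, 0],
    [0, 0, 2],
    [0, 0, 6],
    [0, 0, 11],
    [0, 4, 16],
    [0.3, 9, 17],
    [0.8, 15, 17],
    [1.4, 21, 17],
    [1.9, 27, 17],
    [2.4, 33, 17],
    [2.9, 39, 17],
    [3.2, 45.5, 17],
  ],
  turn=[0, 0, 0, 0, 0, 2, 4, 6, 8, 10, 12, 13],
  grip=[0.5, 0.5, 0.5, 0.5, 0.5, 0.5, 0.5, 0.5, 0.5, 0.5, 0.5, 0.5],
)

```text
time_s: 7.95
position: [0.5236, 0.2339, 0.1825]
tcp_rot: [[-0.015, 1.0, 0.0], [1.0, 0.015, -0.0], [-0.0, 0.0, -1.0]]
force: [0.8, -0.2, -0.1]
opening: 0.499
grasp_force: 0.0
```

Call:
jog_arm(
  delta_pos=[
    [0, 0, 0],
    [0, 0, 0],
    [0, 0, 0],
  ],
  turn=[0, 0, 0],
  grip=[0.5, 0.5, 0.5],
)

```text
time_s: 8.32
position: [0.5235, 0.2305, 0.1824]
tcp_rot: [[-0.012, 1.0, -0.001], [1.0, 0.012, -0.001], [-0.001, -0.001, -1.0]]
force: [0.1, 0.1, 0.3]
opening: 0.501
grasp_force: 0.0
```

```bash
cat > bar.py <<'E'
from h import *
import sys
n=sys.argv[1]
c=capture("wrist"); im=c["color"]; s=read_state(); print(s["time_s"],s["position"],s["opening"])
print("tool y ang",np.degrees(np.arctan2(s["tcp_rot"][1][1],s["tcp_rot"][0][1])))
for st,p in comps(im,n,(0,0,512,235),300):
    r=cv2.minAreaRect(p.astype(np.float32)); bp=cv2.boxPoints(r)
    for z in (.032,.048): print(n,st,z,np.round(ray(c,[r[0]],z)[0],4),"corners",np.round(ray(c,bp,z)[:,:2],4).tolist())
cv2.imwrite(f"pics/w_{n}.png",im)
E
python3 bar.py yellow
```

```text
8.375 [0.52366353 0.23041299 0.18249385] 0.4942808263680034
tool y ang 0.6844420584989516
yellow [248, 136, 60, 63, 1369] 0.032 [0.5451 0.2374 0.032 ] corners [[0.5156, 0.2078], [0.5193, 0.2685], [0.5732, 0.2654], [0.5725, 0.2044]]
yellow [248, 136, 60, 63, 1369] 0.048 [0.544  0.2411 0.048 ] corners [[0.5159, 0.2131], [0.5194, 0.2707], [0.5706, 0.2678], [0.57, 0.2098]]
yellow [359, 150, 39, 47, 1540] 0.032 [0.6432 0.2309 0.032 ] corners [[0.6268, 0.2075], [0.6272, 0.2566], [0.6589, 0.2533], [0.66, 0.2038]]
yellow [359, 150, 39, 47, 1540] 0.048 [0.637 0.235 0.048] corners [[0.6215, 0.2128], [0.6218, 0.2594], [0.6519, 0.2562], [0.6529, 0.2093]]
```

Call:
jog_arm(
  delta_pos=[
    [-0.1, 0.5, -5],
    [-0.1, 0.5, -9],
    [-0.1, 0.5, -12],
    [-0.1, 0.5, -14.5],
    [-0.1, 0.5, -16],
    [-0.1, 0.5, -17],
    [-0.1, 0.5, -17],
    [-0.1, 0.5, -17],
    [-0.1, 0.5, -17],
    [-0.1, 0.5, -17],
    [-0.1, 0.5, -17],
    [-0.1, 0.5, -17],
  ],
  turn=[-1, -1, -1, -1, -1, -1, -1, -1, -1, -1, -1, -1],
  grip=[0.55, 0.55, 0.55, 0.55, 0.55, 0.55, 0.55, 1, 1, 1, 1, 1],
)

```text
time_s: 9.88
position: [0.5229, 0.2372, 0.0129]
tcp_rot: [[0.003, 1.0, 0.001], [1.0, -0.003, 0.0], [0.0, 0.001, -1.0]]
force: [0.2, 0.3, 2.1]
opening: 0.105
grasp_force: 30.0
```

Call:
jog_arm(
  delta_pos=[
    [0.07, 0, 0.3],
    [0.15, 0, 0.65],
    [0.23, 0, 1.0],
    [0.31, 0, 1.3],
    [0.38, 0, 1.5],
    [0.38, 0, 1.5],
    [0.38, 0, 1.5],
    [0.38, 0, 1.5],
    [0.38, 0, 1.5],
    [0.38, 0, 1.5],
    [0.38, 0, 1.5],
    [0.38, 0, 1.5],
  ],
  turn=[0, 0, 0, 0, 0, 0, 0, 0, 0, 0, 0, 0],
  grip=[1, 1, 1, 1, 1, 1, 1, 1, 1, 1, 1, 1],
)

```text
time_s: 11.38
position: [0.5264, 0.237, 0.0275]
tcp_rot: [[0.003, 1.0, -0.0], [1.0, -0.003, -0.0], [-0.0, -0.0, -1.0]]
force: [0.8, 0.1, -1.2]
opening: 0.102
grasp_force: 30.0
```

Call:
jog_arm(
  delta_pos=[
    [0, 0, 0],
    [0, 0, 0],
    [0, 0, 0],
    [0, 0, 0],
  ],
  turn=[0, 0, 0, 0],
  grip=[1, 1, 1, 1],
)

```text
time_s: 11.88
position: [0.5264, 0.237, 0.0275]
tcp_rot: [[0.003, 1.0, -0.0], [1.0, -0.003, -0.0], [-0.0, -0.0, -1.0]]
force: [0.5, -0.4, -1.3]
opening: 0.1
grasp_force: 30.0
```

Call:
jog_arm(
  delta_pos=[
    [-0.07, 0, -0.3],
    [-0.15, 0, -0.6],
    [-0.23, 0, -0.9],
    [-0.31, 0, -1.2],
    [-0.38, 0, -1.45],
    [-0.38, 0, -1.5],
    [-0.38, 0, -1.5],
    [-0.38, 0, -1.5],
    [-0.38, 0, -1.5],
    [-0.38, 0, -1.5],
  ],
  turn=[0, 0, 0, 0, 0, 0, 0, 0, 0, 0],
  grip=[1, 1, 1, 1, 1, 1, 1, 0.55, 0.55, 0.55],
)

```text
time_s: 13.12
position: [0.5228, 0.237, 0.0125]
tcp_rot: [[0.003, 1.0, 0.0], [1.0, -0.003, 0.0], [0.0, 0.0, -1.0]]
force: [-0.2, -0.7, 0.5]
opening: 0.359
grasp_force: 0.0
```

Yellow is light, about 1.5 N. Next is blue.

Call:
jog_arm(
  delta_pos=[
    [0, 0, 0],
    [0, 0, 2],
    [0, 0, 6],
    [0, 0, 11],
    [-0.5, -4, 16],
    [-1, -9, 17],
    [-1.6, -15, 17],
    [-2.2, -21, 17],
    [-3, -26, 17],
    [-3.6, -30.2, 17],
    [-3.6, -30.2, 17],
    [-3.6, -30.2, 17],
  ],
  turn=[0, 0, 0, 0, -1, -3, -5, -7, -8, -9, -9, -9],
  grip=[0.5, 0.5, 0.5, 0.5, 0.5, 0.5, 0.5, 0.5, 0.5, 0.5, 0.5, 0.5],
)

```text
time_s: 14.62
position: [0.4864, -0.0645, 0.1825]
tcp_rot: [[0.16, 0.987, -0.0], [0.987, -0.16, 0.001], [0.001, -0.001, -1.0]]
force: [-0.2, 0.5, 0.3]
opening: 0.498
grasp_force: 0.0
```

```bash
python3 bar.py blue
```

```text
14.675 [ 0.48640886 -0.06401858  0.18248221] 0.4996182928503364
tool y ang -9.136328414705261
blue [248, 143, 58, 62, 1263] 0.032 [ 0.508  -0.0695  0.032 ] corners [[0.4857, -0.0359], [0.5386, -0.0445], [0.5316, -0.1051], [0.4757, -0.096]]
blue [248, 143, 58, 62, 1263] 0.048 [ 0.5076 -0.0652  0.048 ] corners [[0.4864, -0.0333], [0.5366, -0.0415], [0.5299, -0.0989], [0.4769, -0.0903]]
blue [358, 156, 38, 46, 1503] 0.032 [ 0.603 -0.09   0.032] corners [[0.5834, -0.1101], [0.5911, -0.0626], [0.6218, -0.0706], [0.6155, -0.1187]]
blue [358, 156, 38, 46, 1503] 0.048 [ 0.5977 -0.0846  0.048 ] corners [[0.5791, -0.1038], [0.5864, -0.0586], [0.6155, -0.0663], [0.6095, -0.1119]]
```

Call:
jog_arm(
  delta_pos=[
    [0, -0.2, -5],
    [0, -0.2, -9],
    [0, -0.2, -12],
    [0, -0.2, -14.5],
    [0, -0.2, -16],
    [0, -0.2, -17],
    [0, -0.2, -17],
    [0, -0.2, -17],
    [0, -0.2, -17],
    [0, -0.2, -17],
    [0, -0.2, -17],
    [0, -0.2, -17],
  ],
  turn=[0, 0, 0, 0, 0, 0, 0, 0, 0, 0, 0, 0],
  grip=[0.55, 0.55, 0.55, 0.55, 0.55, 0.55, 0.55, 1, 1, 1, 1, 1],
)

```text
time_s: 16.18
position: [0.4865, -0.067, 0.0128]
tcp_rot: [[0.16, 0.987, -0.0], [0.987, -0.16, -0.0], [-0.0, -0.0, -1.0]]
force: [-1.2, 0.0, 3.4]
opening: 0.103
grasp_force: 30.0
```

Call:
jog_arm(
  delta_pos=[
    [0.07, -0.01, 0.3],
    [0.15, -0.02, 0.65],
    [0.23, -0.04, 1.0],
    [0.31, -0.05, 1.3],
    [0.38, -0.06, 1.5],
    [0.38, -0.06, 1.5],
    [0.38, -0.06, 1.5],
    [0.38, -0.06, 1.5],
    [0.38, -0.06, 1.5],
    [0.38, -0.06, 1.5],
    [0.38, -0.06, 1.5],
    [0.38, -0.06, 1.5],
  ],
  turn=[0, 0, 0, 0, 0, 0, 0, 0, 0, 0, 0, 0],
  grip=[1, 1, 1, 1, 1, 1, 1, 1, 1, 1, 1, 1],
)

```text
time_s: 17.68
position: [0.4904, -0.0675, 0.0276]
tcp_rot: [[0.159, 0.987, 0.0], [0.987, -0.159, -0.0], [-0.0, 0.0, -1.0]]
force: [-0.3, -0.1, -1.5]
opening: 0.101
grasp_force: 30.0
```

Call:
jog_arm(
  delta_pos=[
    [0, 0, 0],
    [0, 0, 0],
    [0, 0, 0],
    [0, 0, 0],
  ],
  turn=[0, 0, 0, 0],
  grip=[1, 1, 1, 1],
)

```text
time_s: 18.18
position: [0.4904, -0.0675, 0.0275]
tcp_rot: [[0.16, 0.987, -0.0], [0.987, -0.16, 0.0], [0.0, -0.0, -1.0]]
force: [-0.9, 0.4, -1.9]
opening: 0.102
grasp_force: 30.0
```

Call:
jog_arm(
  delta_pos=[
    [-0.07, 0.01, -0.3],
    [-0.15, 0.02, -0.6],
    [-0.23, 0.04, -0.9],
    [-0.31, 0.05, -1.2],
    [-0.38, 0.06, -1.45],
    [-0.38, 0.06, -1.5],
    [-0.38, 0.06, -1.5],
    [-0.38, 0.06, -1.5],
    [-0.38, 0.06, -1.5],
    [-0.38, 0.06, -1.5],
  ],
  turn=[0, 0, 0, 0, 0, 0, 0, 0, 0, 0],
  grip=[1, 1, 1, 1, 1, 1, 1, 0.55, 0.55, 0.55],
)

```text
time_s: 19.42
position: [0.487, -0.0671, 0.0125]
tcp_rot: [[0.159, 0.987, 0.001], [0.987, -0.159, -0.0], [-0.0, 0.001, -1.0]]
force: [0.3, -0.5, -0.2]
opening: 0.358
grasp_force: 0.0
```

Red reads about -3.3 N, yellow -1.2 N and blue -1.7 N, so red is the heaviest. I'm moving over it for a side grasp.

Call:
jog_arm(
  delta_pos=[
    [0, 0, 0],
    [0, 0, 2],
    [0, 0, 6],
    [0, 0, 11],
    [1.5, -3, 15],
    [3, -6, 19],
    [4.5, -9, 20],
    [6, -11, 20],
    [7.5, -13, 20],
    [9, -15, 20],
    [10.1, -17.4, 20],
    [10.1, -17.4, 20],
  ],
  turn=[0, 0, 0, 5, 15, 25, 35, 45, 55, 65, 75, 85],
  grip=[0.5, 0.5, 0.5, 0.5, 0.3, 0, 0, 0, 0, 0, 0, 0],
)

```text
time_s: 20.92
position: [0.5883, -0.2429, 0.2121]
tcp_rot: [[-0.971, 0.241, 0.001], [0.241, 0.971, -0.001], [-0.001, -0.001, -1.0]]
force: [0.6, -0.3, -0.1]
opening: 0.997
grasp_force: 0.0
```

Call:
jog_arm(
  delta_pos=[
    [0, 0, 0],
    [0, 0, 0],
    [0, 0, 0],
  ],
  turn=[2, 2, 2],
  grip=[0, 0, 0],
)

```text
time_s: 21.3
position: [0.5875, -0.2406, 0.2126]
tcp_rot: [[-0.977, 0.212, -0.0], [0.212, 0.977, 0.0], [0.0, 0.0, -1.0]]
force: [-0.2, 0.5, -0.1]
opening: 0.998
grasp_force: 0.0
```

```bash
sed -i 's/512,235/512,384/' bar.py; python3 bar.py red; python3 -c "
from rig import *; print(read_state()['joint_positions'])"
```

```text
21.35 [ 0.58751786 -0.24058861  0.21261784] 1.000213049453743
tool y ang 77.7860008038064
red [222, 59, 59, 59, 1290] 0.032 [ 0.5112 -0.2267  0.032 ] corners [[0.48, -0.249], [0.4908, -0.1943], [0.544, -0.2035], [0.5327, -0.2608]]
red [222, 59, 59, 59, 1290] 0.048 [ 0.5111 -0.2266  0.048 ] corners [[0.4814, -0.2478], [0.4917, -0.1957], [0.5423, -0.2044], [0.5316, -0.2591]]
red [231, 168, 43, 30, 1205] 0.032 [ 0.6061 -0.2458  0.032 ] corners [[0.5867, -0.2649], [0.5952, -0.2209], [0.626, -0.2263], [0.6174, -0.2714]]
red [231, 168, 43, 30, 1205] 0.048 [ 0.6016 -0.2448  0.048 ] corners [[0.5831, -0.2629], [0.5911, -0.221], [0.6205, -0.2262], [0.6123, -0.2692]]
[-3.23386924e+01  3.16073909e+01  8.11784009e+01  6.78940056e-04
  6.72178853e+01 -1.10124956e+02]
```

View pics/w_red.png

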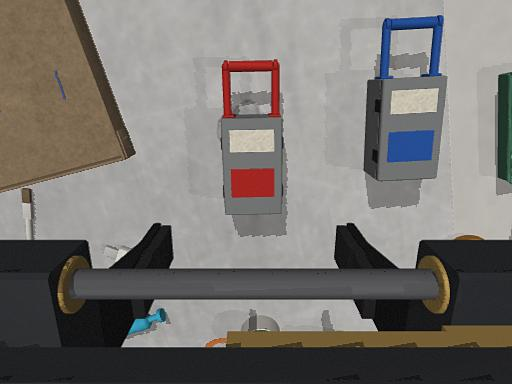

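The wrist view shows the red box, with its bar at (251,66) and panel at (252,183), and the green cradle at the right edge. I'm going to look at the cradle closely while the hand is empty, then come back.

Call:
jog_arm(
  delta_pos=[
    [0.3, 5, 0],
    [0.7, 11, 0],
    [1.1, 17, 0],
    [1.6, 23, 0],
    [2, 28, 0],
    [2.3, 31.3, 0],
    [2.3, 31.3, 0],
    [2.3, 31.3, 0],
    [2.3, 31.3, 0],
  ],
  turn=[2, 5, 8, 11, 14, 14, 14, 14, 14],
  grip=[0, 0, 0, 0, 0, 0, 0, 0, 0],
)

```text
time_s: 22.48
position: [0.6107, 0.0708, 0.2126]
tcp_rot: [[-1.0, -0.03, 0.0], [-0.03, 1.0, -0.0], [0.0, -0.0, -1.0]]
force: [1.1, 0.1, -0.0]
opening: 0.996
grasp_force: 0.0
```

```bash
python3 - <<'E'
from h import *
c=capture("wrist"); im=c["color"]; cv2.imwrite("pics/w_cr.png",im); s=read_state(); print(s["time_s"],s["position"])
g=comps(im,"green",(0,0,512,240),600,s=60,v=30)
for st,p in g:
    r=cv2.minAreaRect(p.astype(np.float32)); q=ray(c,cv2.boxPoints(r),.02)[:,:2]
    print(st,r,np.round(ray(c,[r[0]],.02)[0],4),np.round(q,4).tolist())
    # inner dark floor hole
    m=np.zeros(im.shape[:2],np.uint8); m[p[:,1],p[:,0]]=255
    cs,h=cv2.findContours(m,cv2.RETR_CCOMP,cv2.CHAIN_APPROX_NONE)
    for k,hh in zip(cs,h[0]):
        if cv2.contourArea(k)>1000:
            z=.003 if hh[3]>=0 else .02
            r=cv2.minAreaRect(k); q=ray(c,cv2.boxPoints(r),z)[:,:2]; print("hole" if hh[3]>=0 else "outer",np.round(q.mean(0),4),np.round(q,4).tolist(),np.round([np.linalg.norm(q[0]-q[1]),np.linalg.norm(q[2]-q[1])],4))
E
```

```text
22.525 [0.61064834 0.0706972  0.2125558 ]
[216, 105, 78, 112, 3970] ((252.43759155273438, 160.4973907470703), (77.09976196289062, 108.94713592529297), 2.385944128036499) [0.6087 0.0698 0.02  ] [[0.6713, 0.0252], [0.5508, 0.0307], [0.5517, 0.1104], [0.6726, 0.113]]
outer [0.6116 0.0698] [[0.6713, 0.0252], [0.5508, 0.0307], [0.5517, 0.1104], [0.6726, 0.113]] [0.1207 0.0797]
hole [0.6116 0.0699] [[0.6602, 0.0387], [0.5623, 0.0418], [0.5628, 0.0989], [0.6609, 0.1002]] [0.098 0.057]
```

View pics/w_cr.png

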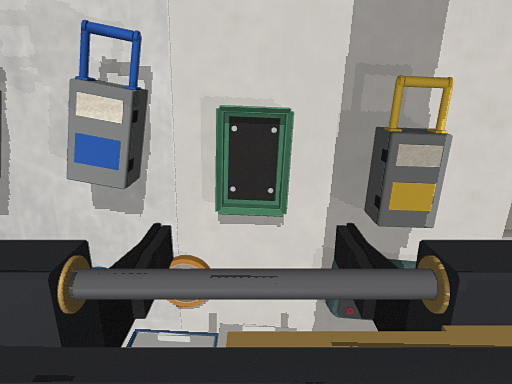

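The view shows the cradle centred near (253,160), with four floor bolts at about (234,128), (274,129), (232,189) and (270,190). I'll refine its pose from points rectified onto their planes.

```bash
python3 - <<'E'
from h import *
def show(t,P):
    r=cv2.minAreaRect((P[:,:2]*1000).astype(np.float32)); print(t,np.round(r,2) if 0 else r)
c=capture("wrist"); im=c["color"]
st,p=comps(im,"green",(0,0,512,240),600,s=60,v=30)[0]
m=np.zeros(im.shape[:2],np.uint8); m[p[:,1],p[:,0]]=255
cs,h=cv2.findContours(m,cv2.RETR_CCOMP,cv2.CHAIN_APPROX_NONE)
for k,hh in zip(cs,h[0]):
    if cv2.contourArea(k)>1000: show("hole" if hh[3]>=0 else "outer",ray(c,k[:,0],.003 if hh[3]>=0 else .02))
g=cv2.cvtColor(im,cv2.COLOR_BGR2GRAY).astype(float); B=[]
for u,v in [(234,128),(274,129),(232,189),(270,190)]:
    w=np.clip(g[v-5:v+6,u-5:u+6]-70,0,None); yy,xx=np.mgrid[v-5:v+6,u-5:u+6]; B.append([(w*xx).sum()/w.sum(),(w*yy).sum()/w.sum()])
Q=ray(c,B,.004)[:,:2]; print(np.round(B,1).tolist(),np.round(Q,4).tolist(),Q.mean(0))
d=(Q[2]-Q[0]+Q[3]-Q[1]); e=Q[1]-Q[0]+Q[3]-Q[2]; print(np.degrees(np.arctan2(d[1],d[0])),np.degrees(np.arctan2(e[1],e[0]))-90)
E
```

```text
outer ((611.5639038085938, 69.88069915771484), (80.02971649169922, 120.6816177368164), 89.37222290039062)
hole ((611.6397094726562, 69.89830017089844), (57.49812316894531, 97.97569274902344), 89.27798461914062)
[[233.8, 128.0], [273.7, 129.7], [231.8, 188.6], [270.2, 190.1]] [[0.5763, 0.0483], [0.5769, 0.0922], [0.6462, 0.0468], [0.6467, 0.0914]] [0.61151758 0.06969   ]
-0.9796569549000793 -0.6559674581873622
```

Call:
jog_arm(
  delta_pos=[
    [-0.3, -5, 0],
    [-0.7, -11, 0],
    [-1.1, -17, 0],
    [-1.6, -23, 0],
    [-2.2, -28, 0],
    [-2.4, -31.4, 0],
    [-2.4, -31.4, -3],
    [-2.4, -31.4, -6],
    [-2.4, -31.4, -6],
    [-2.4, -31.4, -6],
  ],
  turn=[-2, -5, -8, -11, -13, -13.5, -13.5, -13.5, -13.5, -13.5],
  grip=[0, 0, 0, 0, 0, 0, 0, 0, 0, 0],
)

```text
time_s: 23.82
position: [0.5871, -0.2427, 0.1535]
tcp_rot: [[-0.979, 0.203, 0.001], [0.203, 0.979, -0.001], [-0.001, -0.001, -1.0]]
force: [0.8, 0.8, -0.6]
opening: 1.0
grasp_force: 0.0
```

Call:
jog_arm(
  delta_pos=[
    [0, 0, -4],
    [0, 0, -7.5],
    [0, 0, -10],
    [0, 0, -12],
    [0, 0, -13],
    [0, 0, -13],
    [0, 0, -13],
    [0, 0, -13],
    [0, 0, -13],
    [0, 0, -13],
    [0, 0, -13],
  ],
  turn=[0, 0, 0, 0, 0, 0, 0, 0, 0, 0, 0],
  grip=[0, 0, 0, 0, 0, 0, 1, 1, 1, 1, 1],
)

```text
time_s: 25.2
position: [0.5869, -0.2419, 0.023]
tcp_rot: [[-0.979, 0.202, 0.001], [0.202, 0.979, -0.0], [-0.001, 0.0, -1.0]]
force: [-1.0, 1.0, 2.9]
opening: 0.689
grasp_force: 30.0
```

Gripped at 60 mm. Lifting and moving at an even pace toward the cradle.

Call:
jog_arm(
  delta_pos=[
    [0, 0, 0.5],
    [0, 0, 1.5],
    [0, 0, 3],
    [0, 0, 5],
    [0, 0, 7.5],
    [0, 0, 9.5],
    [0, 0, 10],
    [0, 0, 10],
    [0, 0, 10],
    [0, 0, 10],
  ],
  turn=[0, 0, 0, 0, 0, 0, 0, 0, 0, 0],
  grip=[1, 1, 1, 1, 1, 1, 1, 1, 1, 1],
)

```text
time_s: 26.45
position: [0.586, -0.2416, 0.1215]
tcp_rot: [[-0.979, 0.202, -0.002], [0.202, 0.979, 0.001], [0.002, 0.001, -1.0]]
force: [0.1, 0.3, -8.0]
opening: 0.686
grasp_force: 30.0
```

Call:
jog_arm(
  delta_pos=[
    [0.1, 1, 0],
    [0.3, 4, 0],
    [0.6, 8, 0],
    [0.9, 12, 0],
    [1.2, 16, 0],
    [1.5, 20, 0],
    [1.9, 24, 0],
    [2.2, 28, 0],
    [2.5, 31, 0],
    [2.5, 31.2, 0],
    [2.5, 31.2, 0],
    [2.5, 31.2, 0],
  ],
  turn=[0, 1, 2, 4, 5, 7, 8, 10, 10.8, 10.8, 10.8, 10.8],
  grip=[1, 1, 1, 1, 1, 1, 1, 1, 1, 1, 1, 1],
)

```text
time_s: 27.95
position: [0.6115, 0.0693, 0.1224]
tcp_rot: [[-1.0, 0.016, -0.0], [0.016, 1.0, -0.0], [0.0, -0.0, -1.0]]
force: [-0.1, -0.5, -8.6]
opening: 0.684
grasp_force: 30.0
```

```bash
sed -i 's/(.032,.048)/(.129,.145)/' bar.py; python3 bar.py red; python3 -c "
from rig import *; print(read_state()['force'])"
```

```text
28.0 [0.61160427 0.06913788 0.12248388] 0.6828894405884328
tool y ang 89.04952310876281
red [186, 27, 132, 131, 7099] 0.129 [0.5343 0.0701 0.129 ] corners [[0.5077, 0.0425], [0.5082, 0.0982], [0.5639, 0.1008], [0.5634, 0.0388]]
red [186, 27, 132, 131, 7099] 0.145 [0.534  0.0702 0.145 ] corners [[0.5101, 0.0454], [0.5105, 0.0953], [0.5606, 0.0977], [0.5601, 0.0421]]
red [208, 299, 92, 23, 2095] 0.129 [0.6491 0.0689 0.129 ] corners [[0.6417, 0.0444], [0.6425, 0.0937], [0.6567, 0.094], [0.6559, 0.0436]]
red [208, 299, 92, 23, 2095] 0.145 [0.637  0.0691 0.145 ] corners [[0.6303, 0.0471], [0.631, 0.0913], [0.6438, 0.0916], [0.643, 0.0464]]
[ 0.35295479  0.18199502 -7.6463283 ]
```

View pics/w_red.png

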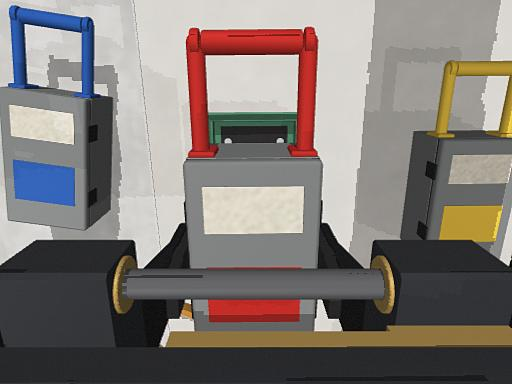

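The box hangs level: its bar at (252,41), lid square in the fingers, and cradle behind at (252,127). It weighs about 8 N, or 0.83 kg. That agrees with 3 N at the bar given the 50/148 lever ratio, so red is the full one. It sits within 1 mm of the cradle centre, so I'm lowering it.

Call:
jog_arm(
  delta_pos=[
    [0, 0.05, -2],
    [0, 0.05, -4],
    [0, 0.05, -5.5],
    [0, 0.05, -6.8],
    [0, 0.05, -7.5],
    [0, 0.05, -7.9],
    [0, 0.05, -8.2],
    [0, 0.05, -8.4],
    [0, 0.05, -8.6],
    [0, 0.05, -8.8],
    [0, 0.05, -9],
    [0, 0.05, -9],
  ],
  turn=[0, 0, 0, 0, 0, 0, 0, 0, 0, 0, 0, 0],
  grip=[1, 1, 1, 1, 1, 1, 1, 1, 1, 1, 1, 1],
)

```text
time_s: 29.5
position: [0.6115, 0.0706, 0.0323]
tcp_rot: [[-1.0, 0.015, -0.0], [0.015, 1.0, 0.0], [0.0, 0.0, -1.0]]
force: [0.6, -0.4, -8.3]
opening: 0.69
grasp_force: 30.0
```

Call:
jog_arm(
  delta_pos=[
    [0, 0, -0.1],
    [0, 0, -0.2],
    [0, 0, -0.3],
    [0, 0, -0.4],
    [0, 0, -0.5],
    [0, 0, -0.55],
    [0, 0, -0.55],
  ],
  turn=[0, 0, 0, 0, 0, 0, 0],
  grip=[1, 1, 1, 1, 1, 1, 1],
)

```text
time_s: 30.38
position: [0.6116, 0.0706, 0.027]
tcp_rot: [[-1.0, 0.015, -0.0], [0.015, 1.0, 0.0], [0.0, 0.0, -1.0]]
force: [0.1, -1.0, -7.9]
opening: 0.684
grasp_force: 30.0
```

Call:
jog_arm(
  delta_pos=[
    [0, 0, -0.05],
    [0, 0, -0.1],
    [0, 0, -0.15],
    [0, 0, -0.15],
  ],
  turn=[0, 0, 0, 0],
  grip=[1, 1, 1, 1],
)

```text
time_s: 30.88
position: [0.6117, 0.0706, 0.026]
tcp_rot: [[-1.0, 0.015, 0.0], [0.015, 1.0, -0.0], [-0.0, -0.0, -1.0]]
force: [-2.4, -0.9, -3.6]
opening: 0.691
grasp_force: 30.0
```

Contact has begun at the expected height. A little further down, then open: finger travel is about 12 mm per side, above the lips.

Call:
jog_arm(
  delta_pos=[
    [0, 0, -0.05],
    [0, 0, -0.1],
    [0, 0, -0.1],
    [0, 0, -0.1],
  ],
  turn=[0, 0, 0, 0],
  grip=[1, 1, 1, 1],
)

```text
time_s: 31.38
position: [0.6117, 0.0706, 0.026]
tcp_rot: [[-1.0, 0.015, 0.001], [0.015, 1.0, -0.0], [-0.001, -0.0, -1.0]]
force: [-3.8, -0.8, 6.0]
opening: 0.69
grasp_force: 30.0
```

Call:
jog_arm(
  delta_pos=[
    [0, 0, 0],
    [0, 0, 0],
    [0, 0, 0],
    [0, 0, 0],
    [0, 0, 1],
    [0, 0, 3],
    [0, 0, 6],
    [0, 0, 10],
    [0, 0, 15],
    [0, 0, 18],
    [0, 0, 18],
    [0, 0, 18],
  ],
  turn=[0, 0, 0, 0, 0, 0, 0, 0, 0, 0, 0, 0],
  grip=[0.1, 0.1, 0.1, 0.1, 0.1, 0.1, 0.1, 0.1, 0.1, 0.1, 0.1, 0.1],
)

```text
time_s: 32.88
position: [0.6108, 0.0706, 0.2045]
tcp_rot: [[-1.0, 0.015, -0.001], [0.015, 1.0, 0.0], [0.001, 0.0, -1.0]]
force: [-0.3, -0.1, -0.8]
opening: 0.902
grasp_force: 0.0
```

```bash
sed -i 's/(.129,.145)/(.035,.051)/' bar.py; python3 bar.py red; python3 - <<'E'
from h import *
a=cv2.imread("pics/w_red.png")[30:260,120:400]; b=capture("scene")["color"][130:300,130:350]
cv2.imwrite("pics/fin.png",np.hstack([cv2.resize(a,(400,330)),cv2.resize(b,(400,330))]))
E
```

```text
32.925 [0.61048571 0.0706337  0.20360701] 0.9027402807174096
tool y ang 89.12458779596878
red [223, 60, 61, 60, 1437] 0.035 [0.5346 0.0716 0.035 ] corners [[0.5078, 0.0442], [0.5087, 0.0999], [0.5627, 0.1005], [0.5618, 0.0419]]
red [223, 60, 61, 60, 1437] 0.051 [0.5344 0.0717 0.051 ] corners [[0.5089, 0.0455], [0.5097, 0.0986], [0.5612, 0.0991], [0.5603, 0.0433]]
red [231, 173, 45, 29, 1285] 0.035 [0.6317 0.0701 0.035 ] corners [[0.6163, 0.0478], [0.617, 0.0928], [0.6474, 0.0929], [0.6467, 0.0467]]
red [231, 173, 45, 29, 1285] 0.051 [0.6268 0.0702 0.051 ] corners [[0.6122, 0.049], [0.6129, 0.0918], [0.6418, 0.0919], [0.6411, 0.0479]]
```

View pics/fin.png

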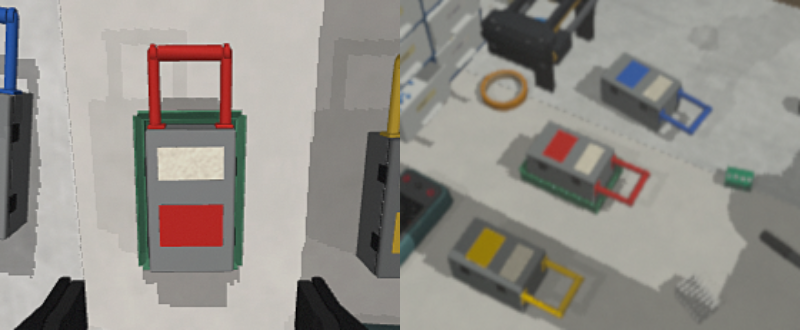

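The red box sits level and centred in the cradle, within 1 mm. Its underside made contact at the height of the cradle floor. The other boxes are in place and the hand is clear.

```bash
python3 -c "
from rig import *; print(hand_in())"
```

```text
the job is handed in; nothing more can be done
None
```

I felt the boxes in order (red, yellow, blue), found red the heaviest at about 0.83 kg, set it flat in the green cradle, and handed the job in at about 33 s; `hand_in()` returned no verdict.

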